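Close the filter changer and hold its index plunger out

ROBOT

A 6-joint arm with a two-finger parallel gripper is mounted at the origin on a cart in front of the work surface, level with it; the furniture and walls round the work are solid. World frame = base frame: x ahead of the robot, y to its left, z up, the work surface at z = 0. Lengths are in m, angles in rad, forces in N, time in s.
With the tool pointing down it reaches from about 0.3 to 0.775 m from the base axis. Payload 14.6 kg.
Tool frame: the origin (TCP) lies between the finger pads; the fingertips stand ctrl.tip_extent ahead of it and the grasp point (between the pads) lies 3 mm ahead of it (ctrl.tip_extent is the distance from the TCP to the fingertips, in m); z points along the fingers, y is the line along which they close (so a half turn about z gives the same grasp; the last joint's range is limited). The gripper opens to 94 mm and grips with 3 to 60 N. Pads are 16 mm wide; open, the fingers measure 119 mm over their backs; the gripper's body (75 mm by 177 mm) begins 78 mm behind the grasp point.
Start: joints at [-1.188, 0.3, 1.521, -0, 1.321, -0.067], TCP at [0.239, -0.495, 0.227] pointing down, gripper open.
Joint ranges: [-3.03, 3.03], [-0.79, 2.21], [0.23, 2.52], [-1.04, 4.18], [0, 3.07], [-2.55, 2.55]. Speed limits (rad/s): [2.22, 2.22, 2.57, 3.14, 3.14, 3.14].

INTERFACE

Orientations are given as [roll, pitch, yaw] about the fixed x, y, z axes, in that order (R = Rz(yaw) Ry(pitch) Rx(roll)).
In Python, from station import ctrl gives the robot as it stands.
- The arm moves only by the tool shift_gripper, called after "Call:" as name(argument=value, ...), one argument or row to a line, values as JSON. Schema: {"type":"object","properties":{"motion":{"type":"string"},"aperture":{"type":"number"},"clamp_n":{"type":"number"},"only":{"type":"string"},"quiet":{"type":"boolean"},"lines":{"type":"string"}},"required":["motion"],"additionalProperties":false}. motion is a string of 1 to 10 rows, parted by semicolons, with the numbers parted by spaces; each row has 6 numbers: dx, dy, dz in m, then a rotation vector rx, ry, rz in rad; each row shifts and turns the commanded pose from where the row before left it, along the tool's axes as they then stand; what a row does not reach is not made up. A row lasts 1/10 s, in which the tool goes at most 0.05 m and 0.15 rad, less where a joint would pass 70% of its speed; a pose out of reach is approached as far as the arm can. aperture is the finger opening in m, set as the call begins (left out keeps the last). The fingers move at their own pace and stop on an object; clamp_n is the grip in N (left out, the last holds). Time passes only in rows, so rows that do not move let the fingers close. The tool returns the time, the measured TCP pose, the force, the opening and the grip force at its end. only (a regular expression) keeps the lines of the reply that match it, lines (a string "A,B") keeps lines A to B, and quiet returns only ok. Input that does not fit is refused with a message, and nothing moves.
- ctrl.get_obs(): the state, without advancing time (a new reading comes with each control period).
- ctrl.camera(name): name is "side" or "top"; returns a dict with "pixels" (384x512x3 uint8, blue, green, red), "fx", "fy", "cx", "cy" (pixels), "k1" (the pictures are not rectified: a ray, as slopes to the right and down, at radius r is drawn at 1 + k1 r^2 times it, then the intrinsics apply), "extrinsics" (4x4, takes a point from camera to world coordinates). Camera axes: x right, y up, looking along -z (the intrinsics and any distortion apply to the point x, -y, -z); pixel columns grow to the right and rows downward; lengths in m; the calibration is good to about 2 mm. A picture is of the moment at which its call begins. There is no depth.
- ctrl.hand_in(): hands the job in; it is judged then, once.
The state is a dict: "time_s": time; "qpos": joint angles; "joint_vel": joint speeds; "tau": joint torques, N m; "ee_pos": TCP position; "eef_rot": TCP orientation; "force": force on the tool from outside, world axes, zero at the start; "moment": the same for the moment, N m; "grip_width": finger opening in m; "grip_force": force on a finger pad.
Only numpy, scipy, OpenCV 4.12 (cv2) and the standard library are available. Lean on these libraries where they do the work, as an engineer would, in place of code of your own. Each camera call takes 0.05 s, during which the arm holds its last target. There are 200 camera calls.

TASK

Press both white covers of the filter changer down until their catches snap and hold them shut, leaving the index plunger seated until then. Then grip the plunger's red knob, pull it fully up so that its pin is clear of the slider bar, and finish while still holding it there. Leave the loose optics round the changer where they stand.

Things in the scene. Friction and masses are not known exactly. Their poses are not given: they have to be found in the camera images.
- changer: Filter changer, fixed to the worktop: aluminium base 130 (x) x 210 (y) x 10 mm, steel slider bar 260 mm long along y, two black bays 74 x 62 mm, 46 mm high, left and right, and between them a grey bridge with the index plunger. 44 mm high catch block before each bay. Origin: on the worktop below the plunger's axis; x away from the robot (to the hinges), y left, z up.
- cover_left (a joint): Angle of the left cover (rad): 0 shut, more = raised; starts at 0.4 to 0.7, kept there by hinge friction. In its last 0.12 rad a nose under the front edge snaps under a sprung roller that holds it shut. Pushed straight down 48 mm in front of the hinge it needs about 12 N (8 to 15) for this and stops hard at 0. Not snapped in, it springs back up to about 0.27.
- cover_left_hinge (a point): Middle of the left cover's hinge axis, 50 mm above the worktop, 38 mm behind the plunger's axis (changer +x) and 62 mm to its left (changer +y). The axis runs along the changer's y; the shut cover reaches 82 mm from here towards the changer's -x (robot's side).
- cover_left_edge (a point): Middle of the top of the left cover's free front edge, 82 mm from the hinge; moves with the cover. The cover is a white plastic plate 84 x 60 x 6 mm with two grey ribs at this edge, over the left bay (amber filter inside). Shut, its top is 53 mm above the worktop.
- cover_right (a joint): Angle of the right cover (rad): 0 shut, more = raised; starts at 0.4 to 0.7, kept there by hinge friction. In its last 0.12 rad a nose under the front edge snaps under a sprung roller that holds it shut. Pushed straight down 48 mm in front of the hinge it needs about 12 N (8 to 15) for this and stops hard at 0. Not snapped in, it springs back up to about 0.27.
- cover_right_hinge (a point): Middle of the right cover's hinge axis, 50 mm above the worktop, 38 mm behind the plunger's axis (changer +x) and 62 mm to its right (changer -y). The axis runs along the changer's y; the shut cover reaches 82 mm from here towards the changer's -x (robot's side).
- cover_right_edge (a point): Middle of the top of the right cover's free front edge, 82 mm from the hinge; moves with the cover. The cover is a white plastic plate 84 x 60 x 6 mm with two grey ribs at this edge, over the right bay (green filter inside). Shut, its top is 53 mm above the worktop.
- plunger (a joint): Travel of the index plunger (m): 0 = pin seated 10 mm deep in the hole of the slider bar, grows as it is pulled straight up; the pin is clear of the hole from 0.010, hard stop (fully back) at 0.014. The spring pulls back with about 5 N at 0 and 11 N at the stop; let go, it snaps back to 0.
- plunger_knob (a point): Centre of the gripping part of the plunger's red round knob (78 mm above the worktop when seated, moves with it). The knob is 26 mm in diameter there (29 mm at its rim just above), from 59 mm to 92 mm above the worktop when seated. Nothing stands beside it above 58 mm once the covers are shut.
- plunger_tip (a point): Lower tip of the plunger's steel pin (8 mm diameter).
- index_hole (a point): Mouth of the index hole, on the top of the slider bar, 22 mm above the worktop. Surroundings: white instruments stacked 0.5 m high fill the worktop left of y = 0.45 and beyond x = 0.48 (robot frame), so the arm must first be drawn to the right in front of them; the microscope stands 0.55 m ahead in the middle, the monitor 0.7 m ahead at the right.
- eyepiece_cap_a: Bystander: black eyepiece cap, 44 mm diameter, 40 mm high, loose on the worktop; origin at its underside.
- eyepiece_cap_b: Bystander: black eyepiece cap, 44 mm diameter, 41 mm high, loose on the worktop; origin at its underside.
- objective_canister: Bystander: white canister with black lid, 42 mm diameter, 66 mm high, loose; origin at its underside.
- spare_objective: Bystander: silver microscope objective with a yellow ring, 27 mm diameter, 48 mm high, standing loose; origin at its underside.

How it is judged:
By the outcome, as a careful person would: the job done as asked, in the order asked, and still so for the second after the job is handed in, while the arm keeps its last pose, push and grip.
It also fails if it takes over 48 s, if anything falls off the work surface, if the arm or the gripper's body presses on something with over 40 N, if the wrist force passes 120 N, or if a joint passes its speed limit or range.

## Working session

There is one attempt and no reset: what is moved stays moved. The work goes in short steps, Python scripts to look and compute and a tool call to move; the robot and the scene stay as the last step left them, time stands still between calls to the robot, and variables do not carry over. Pictures are saved under pics/ and viewed, at most 10 in all, crops included, and the job is handed in when it is done.

```bash
ls; mkdir -p pics; python3 - <<'E'
from station import ctrl
import cv2
for n in("top","side"):
    c=ctrl.camera(n); cv2.imwrite(f"pics/{n}0.png",c["pixels"])
    print(n,{k:c[k] for k in("fx","fy","cx","cy","k1")},c["extrinsics"].round(3).tolist() if hasattr(c["extrinsics"],"round") else c["extrinsics"])
o=ctrl.get_obs();print(o,ctrl.tip_extent)
E
```

```text
pics
station.py
top {'fx': 423.7042236694954, 'fy': 423.7042236694954, 'cx': 260.29198558785686, 'cy': 195.36820647375148, 'k1': -0.07846611702067677} [[-0.037, 0.979, -0.201, 0.376], [-0.999, -0.037, 0.004, -0.331], [-0.004, 0.201, 0.98, 0.893], [0.0, 0.0, 0.0, 1.0]]
side {'fx': 499.7322897281098, 'fy': 499.7322897281098, 'cx': 254.7895201387325, 'cy': 192.1186037103817, 'k1': 0.06018195350684413} [[0.997, 0.02, -0.07, 0.472], [-0.073, 0.352, -0.933, -1.134], [0.006, 0.936, 0.353, 0.4], [0.0, 0.0, 0.0, 1.0]]
{'time_s': 0.1, 'qpos': array([-1.18762941e+00,  3.00372241e-01,  1.52150057e+00, -1.63181230e-05,
        1.32073829e+00, -6.66237622e-02]), 'joint_vel': array([ 0.00191125, -0.00277301, -0.00217864, -0.00010326, -0.0016544 ,
       -0.00110336]), 'tau': array([ 2.43536333e-04, -5.32644403e+01, -3.53283119e+01,  7.09220138e-02,
        2.34943052e-02, -4.18724460e-05]), 'ee_pos': array([ 0.2390285 , -0.4951039 ,  0.22697461]), 'eef_rot': array([-3.14057541e+00, -5.20316480e-05,  4.49794696e-01]), 'force': array([ 0.57016867,  0.84018441, -0.06063076]), 'moment': array([-0.00210951,  0.01461971,  0.07623724]), 'grip_force': 0.0, 'grip_width': 0.09394576814787088} 0.022
```

View pics/top0.png

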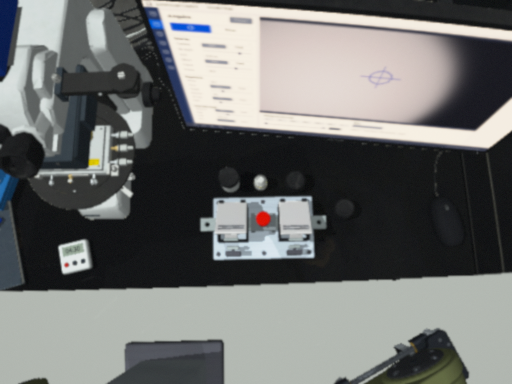

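View pics/side0.png

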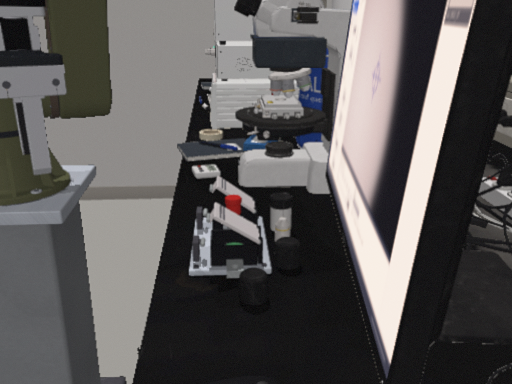

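The top view shows the changer at about (263,228), with the red knob at (263,219), three loose objects behind it and a cap to its right. The side view shows both covers raised and the knob at (233,204). I'll enlarge both views.

```bash
python3 - <<'E'
import cv2
a=cv2.imread("pics/top0.png")[155:270,190:370]; b=cv2.imread("pics/side0.png")[170:310,180:310]
cv2.imwrite("pics/top0c.png",cv2.resize(a,None,fx=4.4,fy=4.4,interpolation=cv2.INTER_CUBIC))
cv2.imwrite("pics/side0c.png",cv2.resize(b,None,fx=4.2,fy=4.2,interpolation=cv2.INTER_CUBIC))
E
```

```text
(no output)
```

View pics/top0c.png

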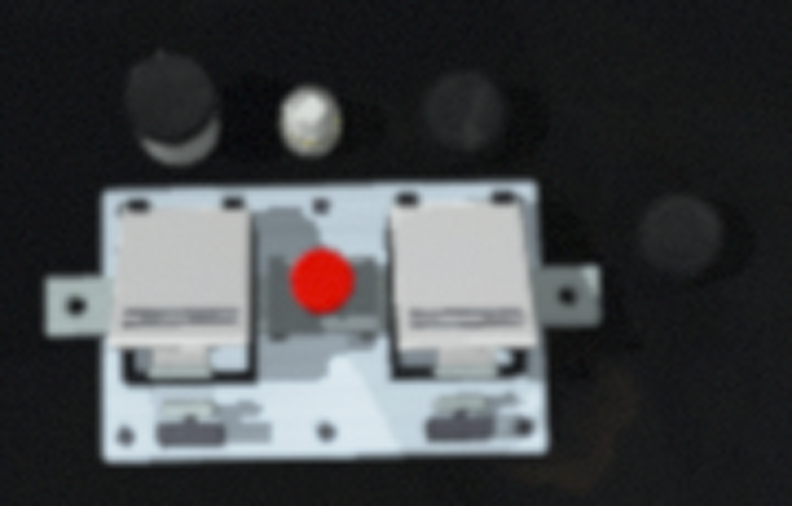

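View pics/side0c.png

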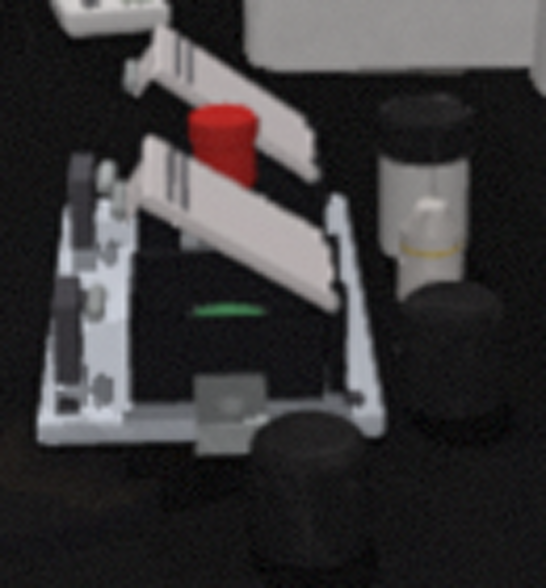

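```bash
cat > h.py <<'E'
import numpy as np, cv2
from station import ctrl
def ray(c,px):
    K=np.array([[c["fx"],0,c["cx"]],[0,c["fy"],c["cy"]],[0,0,1.]])
    u=cv2.undistortPoints(np.array([[px]],float),K,np.array([c["k1"],0,0,0.]))[0,0]
    E=np.array(c["extrinsics"]); return E[:3,3],E[:3,:3]@np.array([u[0],-u[1],-1])
def plane(c,px,z):
    o,d=ray(c,px); return o+d*(z-o[2])/d[2]
def tri(c1,p1,c2,p2):
    A=[];b=[]
    for c,p in((c1,p1),(c2,p2)):
        o,d=ray(c,p);d=d/np.linalg.norm(d);M=np.eye(3)-np.outer(d,d);A.append(M);b.append(M@o)
    X=np.linalg.solve(sum(A),sum(b)); return X,np.linalg.norm(A[0]@X-b[0])
E
python3 - <<'E'
from h import *
np.set_printoptions(precision=4,suppress=True)
T=ctrl.camera("top");S=ctrl.camera("side")
t=lambda x,y:((x+.5)/4.4+190-.5,(y+.5)/4.4+155-.5); s=lambda x,y:((x+.5)/4.2+180-.5,(y+.5)/4.2+170-.5)
cs=np.array([plane(T,t(*p),.01) for p in((103,190),(538,182),(547,452),(102,461))])
print("base",cs[:,:2],cs.mean(0)); f=cs[0]-cs[1];n=cs[3]-cs[2];print("yaw",np.arctan2(-f[0],f[1]),np.arctan2(-n[0],n[1]))
cs2=np.array([plane(S,s(*p),.0) for p in((38,440),(385,433))]);print("side base bottoms",cs2)
print("knob top plane",plane(T,t(322,281),.092),plane(S,s(224,117),.092)); print("knob tri",tri(T,t(322,281),S,s(224,117)))
# bar ends holes
print("bar",plane(T,t(77,305),.022),plane(T,t(567,294),.022))
print("R edge near corner",tri(T,t(537,346),S,s(150,137)),"L",tri(T,t(250,347),S,s(160,25)))
print("R hinge corner",tri(T,t(520,207),S,s(333,300)))
for n,p in(("canis",(170,98)),("obj",(311,120)),("capm",(463,110)),("capr",(682,232))): print(n,plane(T,t(*p),{"canis":.066,"obj":.04}.get(n,.04)))
E
```

```text
base [[ 0.5555 -0.2336]
 [ 0.5515 -0.444 ]
 [ 0.4219 -0.4404]
 [ 0.4255 -0.2311]] [ 0.4886 -0.3373  0.01  ]
yaw -0.01903576997135612 -0.017329518901346354
side base bottoms [[ 0.4214 -0.4359  0.    ]
 [ 0.5519 -0.4392  0.    ]]
knob top plane [ 0.495  -0.3371  0.092 ] [ 0.4949 -0.3425  0.092 ]
knob tri (array([ 0.4952, -0.3371,  0.0899]), np.float64(0.00012795875853080938))
bar [ 0.4983 -0.2218  0.022 ] [ 0.4948 -0.4529  0.022 ]
R edge near corner (array([ 0.4631, -0.4255,  0.1169]), np.float64(0.0026113591163009265)) L (array([ 0.4671, -0.3057,  0.119 ]), np.float64(0.002703309615530144))
R hinge corner (array([ 0.5321, -0.4297,  0.0516]), np.float64(0.00030014805936132426))
canis [ 0.5859 -0.2711  0.066 ]
obj [ 0.5793 -0.3353  0.04  ]
capm [ 0.5814 -0.4069  0.04  ]
capr [ 0.5193 -0.5058  0.04  ]
```

The changer's plunger axis is at about (0.4955, -0.337) with yaw -0.018. The press points are R (0.4844, -0.3988) and L (0.4866, -0.2748). I'll close the fingers, align the yaw and go above the right cover.

Call:
shift_gripper(
  motion="0 0 0 0 0 0.117;0 0 0 0 0 0.117;0 0 0 0 0 0.117;0 0 0 0 0 0.117;0 0 0 0 0 0",
  aperture=0,
  clamp_n=20,
)

```text
time_s: 0.7
ee_pos: [0.2391, -0.4952, 0.2273]
eef_rot: [-3.141, 0.0, -0.02]
force: [0.4, 0.8, 0.1]
grip_width: 0.0577
grip_force: 0.0
```

Call:
shift_gripper(
  motion="0.035 -0.0144 0 0 0 0;0.035 -0.0144 0 0 0 0;0.035 -0.0144 0 0 0 0;0.035 -0.0144 0 0 0 0;0.035 -0.0144 0 0 0 0;0.035 -0.0144 0 0 0 0;0.034 -0.0144 0 0 0 0;0 0 0 0 0 0;0 0 0 0 0 0",
)

```text
time_s: 1.6
ee_pos: [0.4851, -0.3986, 0.227]
eef_rot: [-3.141, 0.001, -0.014]
force: [-0.3, 0.1, 0.4]
grip_width: 0.0004
grip_force: 0.0
```

Call:
shift_gripper(
  motion="0 0 0.035 0 0 0;0 0 0.035 0 0 0;0 0 0.03 0 0 0;0 0 0.01 0 0 0;0 0 0.01 0 0 0;0 0 0 0 0 0",
)

```text
time_s: 2.2
ee_pos: [0.4846, -0.3994, 0.1075]
eef_rot: [3.142, 0.0, -0.018]
force: [1.0, 0.2, -0.0]
grip_width: 0.0004
grip_force: 0.0
```

Call:
shift_gripper(
  motion="0 0 0.008 0 0 0;0 0 0.008 0 0 0;0 0 0.006 0 0 0;0 0 0 0 0 0",
)

```text
time_s: 2.6
ee_pos: [0.4847, -0.3987, 0.0846]
eef_rot: [-3.141, 0.001, -0.018]
force: [-0.2, 0.4, 0.2]
grip_width: 0.0007
grip_force: 0.1
```

Call:
shift_gripper(
  motion="0 0 0.003 0 0 0;0 0 0.002 0 0 0;0 0 0 0 0 0",
)

```text
time_s: 2.9
ee_pos: [0.4849, -0.399, 0.081]
eef_rot: [3.141, -0.0, -0.018]
force: [-3.8, 0.5, 4.7]
grip_width: 0.0003
grip_force: 2.5
```

Call:
shift_gripper(
  motion="0 0 0.002 0 0 0;0 0 0 0 0 0",
)

```text
time_s: 3.1
ee_pos: [0.4849, -0.399, 0.0786]
eef_rot: [3.141, -0.0, -0.018]
force: [0.2, 0.1, -0.3]
grip_width: 0.0002
grip_force: 0.0
```

Call:
shift_gripper(
  motion="0 0 0.0015 0 0 0;0 0 0 0 0 0",
)

```text
time_s: 3.3
ee_pos: [0.4849, -0.3988, 0.0767]
eef_rot: [-3.141, 0.0, -0.018]
force: [0.2, 0.4, 0.5]
grip_width: 0.0006
grip_force: 0.0
```

Call:
shift_gripper(
  motion="0 0 0.0015 0 0 0;0 0 0 0 0 0",
)

```text
time_s: 3.5
ee_pos: [0.4849, -0.3989, 0.0753]
eef_rot: [-3.141, 0.0, -0.018]
force: [-0.4, -1.3, 0.1]
grip_width: 0.0005
grip_force: 0.3
```

Call:
shift_gripper(
  motion="0 0 0.001 0 0 0;0 0 0 0 0 0",
)

```text
time_s: 3.7
ee_pos: [0.485, -0.399, 0.0751]
eef_rot: [3.141, -0.0, -0.018]
force: [-2.9, 2.4, 8.9]
grip_width: 0.0006
grip_force: 4.3
```

Call:
shift_gripper(
  motion="0 0 0.001 0 0 0;0 0 0 0 0 0",
)

```text
time_s: 3.9
ee_pos: [0.485, -0.399, 0.075]
eef_rot: [3.141, -0.0, -0.018]
force: [-6.3, 4.3, 15.3]
grip_width: 0.0006
grip_force: 8.1
```

```bash
python3 - <<'E'
from h import *
b=ctrl.camera("side")["pixels"][150:310,170:320]
cv2.imwrite("pics/s1.png",cv2.resize(b,None,fx=3.7,fy=3.7,interpolation=cv2.INTER_CUBIC))
E
```

```text
(no output)
```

View pics/s1.png

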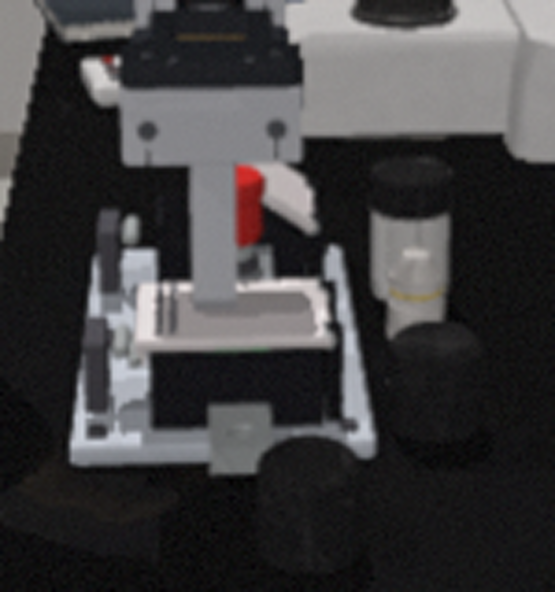

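The right cover looks flat: the tip is at 53 mm with 15 N against the stop. I'll push slightly more, then lift and go over the left cover.

Call:
shift_gripper(
  motion="0 0 0.0012 0 0 0;0 0 0 0 0 0",
)

```text
time_s: 4.15
ee_pos: [0.4851, -0.3991, 0.0747]
eef_rot: [3.141, -0.001, -0.018]
force: [-10.1, 8.1, 24.7]
grip_width: 0.0005
grip_force: 12.6
```

Call:
shift_gripper(
  motion="0 0 -0.02 0 0 0;0 0 -0.04 0 0 0;0 0 -0.045 0 0 0;0 -0.031 0 0 0 0;0 -0.031 0 0 0 0;0 -0.031 0 0 0 0;0 -0.031 0 0 0 0;0 0 0 0 0 0;0 0 0 0 0 0",
)

```text
time_s: 5.05
ee_pos: [0.4874, -0.2748, 0.1774]
eef_rot: [3.141, -0.0, -0.017]
force: [0.3, -0.0, 0.3]
grip_width: 0.0006
grip_force: 0.0
```

```bash
python3 - <<'E'
from h import *
b=ctrl.camera("side")["pixels"][150:310,170:320]
cv2.imwrite("pics/s2.png",cv2.resize(b,None,fx=3.7,fy=3.7,interpolation=cv2.INTER_CUBIC))
E
```

```text
(no output)
```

View pics/s2.png

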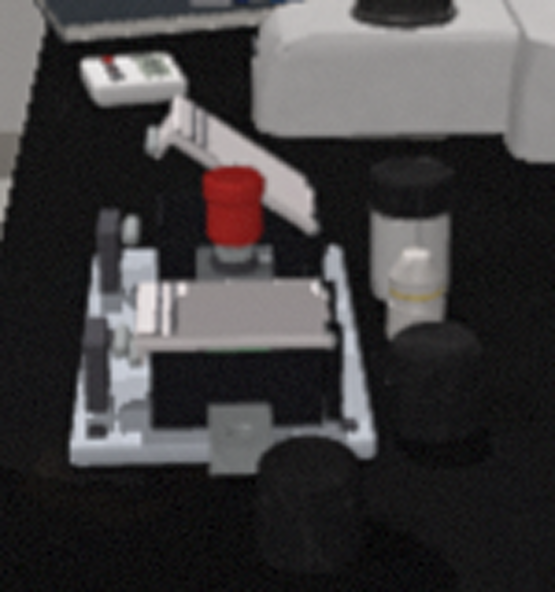

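The right cover stays shut with the finger gone: its front edge is at about (140,315) in the crop and it lies level. Now the left cover.

Call:
shift_gripper(
  motion="0 0 0.03 0 0 0;0 0 0.02 0 0 0;0 0 0.015 0 0 0;0 0 0.01 0 0 0;0 0 0.01 0 0 0;0 0 0.006 0 0 0;0 0 0.003 0 0 0;0 0 0 0 0 0",
)

```text
time_s: 5.9
ee_pos: [0.4872, -0.275, 0.0832]
eef_rot: [-3.142, -0.0, -0.018]
force: [-0.6, 0.2, 0.0]
grip_width: 0.0005
grip_force: 0.1
```

Call:
shift_gripper(
  motion="0 0 0.002 0 0 0;0 0 0.002 0 0 0;0 0 0 0 0 0",
)

```text
time_s: 6.2
ee_pos: [0.4872, -0.2751, 0.0799]
eef_rot: [3.141, -0.0, -0.018]
force: [-1.7, 0.5, 2.8]
grip_width: 0.0007
grip_force: 1.1
```

Call:
shift_gripper(
  motion="0 0 0.0015 0 0 0;0 0 0.0015 0 0 0;0 0 0 0 0 0",
)

```text
time_s: 6.5
ee_pos: [0.4872, -0.2749, 0.0762]
eef_rot: [3.142, -0.0, -0.018]
force: [0.7, 0.5, -0.7]
grip_width: 0.0008
grip_force: 0.0
```

Call:
shift_gripper(
  motion="0 0 0.0015 0 0 0;0 0 0 0 0 0",
)

```text
time_s: 6.7
ee_pos: [0.4874, -0.275, 0.0752]
eef_rot: [3.141, -0.0, -0.018]
force: [-2.6, 1.7, 6.2]
grip_width: 0.0003
grip_force: 2.9
```

Call:
shift_gripper(
  motion="0 0 0.0015 0 0 0;0 0 0.0013 0 0 0;0 0 0 0 0 0",
)

```text
time_s: 7.0
ee_pos: [0.4875, -0.2751, 0.0745]
eef_rot: [3.141, -0.001, -0.018]
force: [-12.6, 7.7, 30.6]
grip_width: 0.0004
grip_force: 15.8
```

Call:
shift_gripper(
  motion="0 0 -0.02 0 0 0;0 0 -0.04 0 0 0;0 0 -0.045 0 0 0;0.0045 0.031 0 0 0 0;0.0045 0.031 0 0 0 0;0 0 0 0 0 0;0 0 0 0 0 0",
)

```text
time_s: 7.7
ee_pos: [0.4949, -0.3371, 0.1764]
eef_rot: [-3.141, 0.001, -0.019]
force: [-0.7, 0.1, -0.9]
grip_width: 0.0004
grip_force: 0.0
```

Call:
shift_gripper(
  motion="0 0 0 0 0 0;0 0 0 0 0 0;0 0 0 0 0 0;0 0 0 0 0 0;0 0 0 0 0 0",
  aperture=0.055,
  clamp_n=40,
)

```text
time_s: 8.2
ee_pos: [0.4951, -0.3369, 0.177]
eef_rot: [3.142, -0.0, -0.018]
force: [0.5, -0.3, 0.3]
grip_width: 0.0372
grip_force: 0.0
```

```bash
python3 - <<'E'
from h import *
T=ctrl.camera("top")["pixels"][155:270,190:370]
b=ctrl.camera("side")["pixels"][150:310,170:320]
f=lambda a,s:cv2.resize(a,s,interpolation=cv2.INTER_CUBIC)
cv2.imwrite("pics/s3.png",np.hstack([f(b,(400,427)),f(T,(400,427))]))
E
```

```text
(no output)
```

View pics/s3.png

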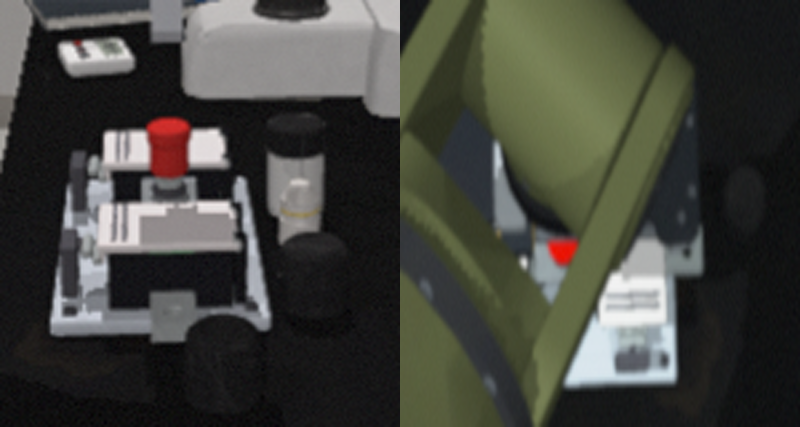

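Both covers are shut: they lie level at crop rows 145 and 220, with the knob at (168,145) between them. Next I descend on the knob with the fingers open and grip it.

Call:
shift_gripper(
  motion="0 0 0 0 0 0;0 0 0 0 0 0;0 0 0 0 0 0",
)

```text
time_s: 8.6
ee_pos: [0.495, -0.3372, 0.177]
eef_rot: [3.142, -0.0, -0.018]
force: [-0.3, 0.0, -0.7]
grip_width: 0.0551
grip_force: 0.0
```

Call:
shift_gripper(
  motion="0 0 0.03 0 0 0;0 0 0.03 0 0 0;0 0 0.02 0 0 0;0 0 0.01 0 0 0;0 0 0.004 0 0 0;0 0 0 0 0 0",
)

```text
time_s: 9.2
ee_pos: [0.4952, -0.3373, 0.0833]
eef_rot: [3.141, -0.0, -0.018]
force: [-0.6, -1.0, 0.7]
grip_width: 0.055
grip_force: 0.0
```

Call:
shift_gripper(
  motion="0 0 0 0 0 0;0 0 0 0 0 0;0 0 0 0 0 0;0 0 0 0 0 0;0 0 0 0 0 0;0 0 0 0 0 0;0 0 0 0 0 0",
  aperture=0.015,
  clamp_n=40,
)

```text
time_s: 9.9
ee_pos: [0.4952, -0.338, 0.0835]
eef_rot: [3.14, -0.001, -0.018]
force: [-0.1, -5.1, 0.8]
grip_width: 0.0271
grip_force: 40.0
```

Call:
shift_gripper(
  motion="0 0.0008 0 0 0 0;0 0 -0.003 0 0 0;0 0 -0.003 0 0 0;0 0 -0.003 0 0 0;0 0 0 0 0 0",
  clamp_n=50,
)

```text
time_s: 10.4
ee_pos: [0.495, -0.338, 0.0918]
eef_rot: [3.141, -0.0, -0.018]
force: [3.6, -4.1, -7.7]
grip_width: 0.0272
grip_force: 50.0
```

Call:
shift_gripper(
  motion="0 0 -0.002 0 0 0;0 0 -0.002 0 0 0;0 0 0 0 0 0",
)

```text
time_s: 10.7
ee_pos: [0.495, -0.338, 0.0955]
eef_rot: [3.142, 0.0, -0.018]
force: [5.2, -5.2, -10.0]
grip_width: 0.027
grip_force: 50.0
```

Call:
shift_gripper(
  motion="0 0 -0.001 0 0 0;0 0 0 0 0 0",
)

```text
time_s: 10.9
ee_pos: [0.495, -0.338, 0.0963]
eef_rot: [3.142, 0.0, -0.018]
force: [5.3, -5.4, -10.2]
grip_width: 0.0268
grip_force: 50.0
```

Call:
shift_gripper(
  motion="0 0 -0.001 0 0 0;0 0 0 0 0 0",
)

```text
time_s: 11.1
ee_pos: [0.495, -0.338, 0.0972]
eef_rot: [-3.142, 0.0, -0.018]
force: [5.5, -5.5, -10.8]
grip_width: 0.0271
grip_force: 50.0
```

Call:
shift_gripper(
  motion="0 0 -0.0008 0 0 0;0 0 0 0 0 0",
)

```text
time_s: 11.3
ee_pos: [0.495, -0.338, 0.0976]
eef_rot: [-3.141, 0.0, -0.018]
force: [6.9, -6.0, -14.4]
grip_width: 0.0269
grip_force: 50.0
```

Call:
shift_gripper(
  motion="0 0 -0.0008 0 0 0;0 0 0 0 0 0",
)

```text
time_s: 11.5
ee_pos: [0.4949, -0.3379, 0.0977]
eef_rot: [-3.141, 0.001, -0.018]
force: [8.8, -8.4, -21.2]
grip_width: 0.0267
grip_force: 50.0
```

Call:
shift_gripper(
  motion="0 0 0 0 0 0;0 0 0 0 0 0;0 0 0 0 0 0",
)

```text
time_s: 11.8
ee_pos: [0.4949, -0.3379, 0.0977]
eef_rot: [-3.141, 0.001, -0.018]
force: [8.8, -8.5, -21.2]
grip_width: 0.0267
grip_force: 50.0
```

```bash
python3 - <<'E'
from h import *
b=ctrl.camera("side")["pixels"][150:310,170:320]
cv2.imwrite("pics/s4.png",cv2.resize(b,None,fx=3.7,fy=3.7,interpolation=cv2.INTER_CUBIC))
E
```

```text
(no output)
```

View pics/s4.png

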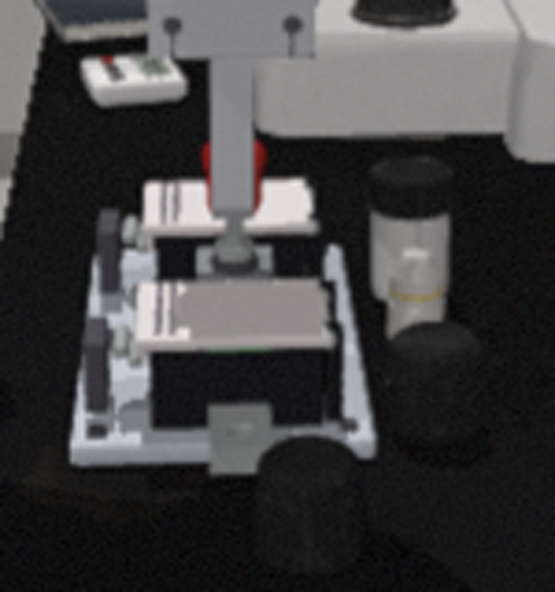

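The knob is held at the hard stop: its lower end went from row 243 to about 213 in the crop, and the TCP has risen 14.2 mm. The pull is steady at 21 N. Both covers are still shut and the loose optics haven't moved.

```bash
python3 -c "
from station import ctrl
print(ctrl.hand_in())"
```

```text
the job is handed in; nothing more can be done
None
```

Both covers are shut and stayed shut once released, the plunger is gripped and held at its upper stop (about 14 mm up), the loose optics look undisturbed, and the job was handed in at about 12 s.

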